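# Wedge a marble pastry slab up off its oak base and hold it

## Task

Help me get the marble pastry slab out of its oak base: grip the beech wedge by its thick end and, flat on the worktop, slide its thin end through the finger notch in the front of the base and under the slab until the slab's front edge has just lifted off the base, a gap of about 5 mm (never more than 10) right along, its back edge still down in the base. Finish like that, still gripping the wedge in place under the slab and not letting go, so that I can get my fingers in. Keep the gripper off the slab and the base, and leave the other things on the worktop where they are.

Things in the scene. Friction and masses are not known exactly. Their poses are not given: they have to be found in the camera images.
- wedge: The loose beech wedge, 165 mm long (x), 40 mm wide (y), about 110 g, flat on the worktop. Origin: centre of its underside, z up. At x = +82.5 mm is the thin toe, 6 mm thick; the top ramps up evenly, 1 in 5, to 30 mm thick at x = -37.5 mm; from there to the heel end at x = -82.5 mm it is a flat-topped block 30 mm thick, to be gripped across its width.
- wedge_toe (a point): Middle of the wedge's thin toe edge, on its underside (wedge x = +82.5 mm).
- wedge_heel (a point): Grip point inside the wedge's thick heel block: wedge x = -60 mm, 20 mm above its underside.
- base: The slab's oak base, fixed on the worktop: a board 228 mm deep (x), 315 mm wide (y), 16 mm thick, with rims 15 mm wide, 25 mm high over the worktop, along left, right and back; the front (-x side) is open. Origin: centre of its underside, z up. The front 20 mm of the board are not covered by the slab.
- notch (a point): Mouth of the finger notch: middle of the base's front edge, on the worktop (base x = -114 mm, y = 0). The notch is cut right through the board, 70 mm wide (y = -35 to +35 mm), from x = -114 to +6 mm; its floor is the worktop. The wedge goes in along the base's +x.
- slab: The loose marble pastry slab, 190 mm deep (x), 280 mm wide (y), 12 mm thick, about 1.7 kg, lying inside the rims on the base board with about 2 mm of play, its axes along those of the base. Origin: centre of its underside.
- slab_front (a point): Middle of the slab's front lower edge (slab x = -95 mm), over the notch, 16 mm above the worktop while the slab lies down; its height beyond that is the gap. A wedge flat on the worktop meets it when the toe is 50 mm past the edge, then lifts it 1 mm per 5 mm pushed; the slab is first pushed back 2 to 4 mm by its play, so push that much more; it takes 8 to 21 N.
- slab_front_left (a point): Left end (+y) of the slab's front lower edge (y = +140 mm).
- slab_front_right (a point): Right end (-y) of the slab's front lower edge (y = -140 mm).
- slab_back_left (a point): Left end (+y) of the slab's back lower edge (x = +95 mm).
- slab_back_right (a point): Right end (-y) of the slab's back lower edge.
- guide_bar: Bystander: flat beech rolling guide, 190 x 32 x 12 mm, the same thickness throughout (not the wedge); origin at the centre of its underside, long axis x.
- star_cutter: Bystander: steel star biscuit cutter, 68 mm across, 34 mm high; origin at the centre of its underside.
- round_cutter: Bystander: steel ring cutter, 60 mm across, 35 mm high; origin at the centre of its underside.
- bench_scraper: Bystander: steel dough scraper with a dark wooden grip, 150 x 110 mm, lying flat, 22 mm high; origin under its grip.
- rolling_pin: Bystander: wooden rolling pin on its dark rest, 430 mm long over the handles, 64 mm high, long axis y; origin under its middle.
- oat_jar: Bystander: closed glass jar of oats, 86 mm across, 140 mm high; origin at the centre of its underside.
- bowl: Bystander: open steel mixing bowl, 170 mm across the rim, 75 mm high; origin at the centre of its underside.
There are look-alikes about, which are no part of the job. There is more than one size of the wedge; the one meant has the size given above.

How it is judged:
By the outcome, as a careful person would: the job done as asked, in the order asked, and still so for the second after the job is handed in, while the arm keeps its last pose, push and grip.
It also fails if it takes over 34 s, if anything falls off the work surface, if the arm or the gripper's body presses on something with over 40 N, if the wrist force passes 120 N, or if a joint passes its speed limit or range.

## Robot

A 6-joint arm with a two-finger parallel gripper is mounted at the origin on the work surface. World frame = base frame: x ahead of the robot, y to its left, z up, the work surface at z = 0. Lengths are in mm, angles in rad, forces in N, time in s.
With the tool pointing down it reaches from about 350 to 975 mm from the base axis. Payload 7.1 kg.
Tool frame: the origin (TCP) lies between the finger pads, 19 mm behind the fingertips; this is the grasp point; z points along the fingers, y is the line along which they close (so a half turn about z gives the same grasp; the last joint's range is limited). The gripper opens to 88 mm and grips with 3 to 60 N. Pads are 20 mm wide; open, the fingers measure 115 mm over their backs; the gripper's body (75 mm by 178 mm) begins 61 mm behind the grasp point.
Start: joints at [-1.333, 0.423, 1.63, -0, 1.089, -0.019], TCP at [158.761, -604.483, 241.375] pointing down, gripper open.
Joint ranges: [-3, 3], [-0.9, 2.11], [0.09, 2.58], [-1.31, 4.45], [0.11, 2.69], [-2.54, 2.54]. Speed limits (rad/s): [2.39, 2.39, 3.01, 3.14, 3.14, 3.14].

## Interface

Orientations are given as a rotation vector (axis times angle).
In Python, from workcell import ctrl, cams gives the robot as it stands.
- The arm moves only by the tool move_arm, never from a script. Its argument "steps" is a list of rows, each a list of 3 entries, a list of its own where there are three numbers: the shift along the tool's x, y, z in units of 25 mm (1.0 is 25 mm), then the turn about the tool's z in units of 5 degrees (1.0 is 5 degrees), then the closure, from 0 (fully open) to 1 (shut). A call has 1 to 20 rows; each row shifts and turns the commanded pose from where the row before left it, along the tool's axes as they then stand; what a row does not reach is not made up. A row lasts 1/12 s, in which the tool goes at most 41.7 mm and 7.16 degrees, less where a joint would pass 70% of its speed; a pose out of reach is approached as far as the arm can. A call is refused whole if a number of a shift passes 1 or a number of a turn 1, either way. A call with a gripper value outside its range is refused whole. The fingers move at their own pace and stop on an object; the grip force is fixed at half the most. Time passes only in rows, so rows that do not move let the fingers close. It gives the time, the measured TCP pose, the force, the opening and the grip force at its end, in the units of the state.
- ctrl.get_obs(): the state, without advancing time (a new reading comes with each control period).
- cams.get_image(name): name is "scene" or "side" or "wrist"; returns a dict with "image" (400x640x3 uint8, red, green, blue), "camera_matrix" (3x3 intrinsics, pixels), "xyz" and "rotation" of the camera in the world; the wrist camera has in their place "mount" (4x4, takes a point from camera to tool coordinates, whose origin is the TCP and whose axes are the flange's). Camera axes: x right, y down, z forward; pixel columns grow to the right and rows downward; lengths in mm; the calibration is good to about 2 mm. A picture is of the moment at which its call begins: read the wrist's pose just before it. There is no depth.
- ctrl.close_job(): hands the job in; it is judged then, once.
Trained networks look in the newest picture that a camera, given by its name, has taken for a name from the list of things; names that differ only in an ending like _2 or _b are one class to them, and where a whole thing is asked for, a point or a joint stands for the part that bears it (a point fixed in the world has none). Each returns a list of dicts, best first, with "p" (0 to 1); they miss things now and then, are a little off and sometimes report something else, mostly with a low value. They report only what shows in the picture. A call takes as long as a camera call. They do not tell look-alikes from the thing itself.
- cams.boxes_of(camera, thing): "rect" ([centre column, centre row, width, height] in pixels, round what is visible of it).
- cams.cut_out(camera, thing): "pixels" (400x640 bool, what is visible of it) and "rect" ([centre column, centre row, width, height] in pixels, round what is visible of it).
The state is a dict: "t": time; "qpos": joint angles; "qvel": joint speeds; "joint_torque": joint torques, N m; "ee_pos": TCP position; "orientation": TCP orientation; "ft_force": force on the tool from outside, world axes, zero at the start; "moment": the same for the moment, N m; "width": finger opening in mm; "grasp_force": force on a finger pad.
Only numpy, scipy, OpenCV 4.12 (cv2) and the standard library are available. Lean on these libraries where they do the work, as an engineer would, in place of code of your own. Each camera call takes 0.05 s, during which the arm holds its last target. There are 200 camera calls.

## Working session

There is one attempt and no reset: what is moved stays moved. The work goes in short steps, Python scripts to look and compute and a tool call to move; the robot and the scene stay as the last step left them, time stands still between calls to the robot, and variables do not carry over. Pictures are saved under pics/ and viewed, at most 10 in all, crops included, and the job is handed in when it is done.

Besides the shell and the picture viewer there is one more tool, called after "Emit:" as name([rows], argument=value, ...), one row to a line, values as JSON. move_arm: Moves the arm, as the interface text tells. Its arguments: {"type":"object","properties":{"steps":{"type":"array"}},"required":["steps"]}

```bash
mkdir -p pics; cat > h.py <<'E'
import numpy as np, cv2
from workcell import ctrl, cams
from scipy.spatial.transform import Rotation as R
def get(n):
    o=ctrl.get_obs(); d=cams.get_image(n); K=np.array(d["camera_matrix"])
    if n=="wrist":
        M=np.array(d["mount"]); T=np.eye(4); T[:3,:3]=R.from_rotvec(o["orientation"]).as_matrix(); T[:3,3]=o["ee_pos"]
        T=T@M; return d["image"],K,T[:3,3],T[:3,:3]
    return d["image"],K,np.array(d["xyz"]),np.array(d["rotation"])
def ray(p,c,z=0):
    _,K,x,r=c; v=r@np.linalg.inv(K)@[p[0],p[1],1.]; return x+v*(z-x[2])/v[2]
def proj(P,c):
    _,K,x,r=c; q=(np.atleast_2d(P)-x)@r@K.T; return q[:,:2]/q[:,2:]
def save(im,n): cv2.imwrite("pics/"+n,im[:,:,::-1])
E
python3 - <<'E'
from h import *
print(ctrl.get_obs())
for n in ["scene","side","wrist"]:
    c=get(n); save(c[0],n+"0.png"); print(n,c[2],c[3][:,2])
    for t in ["wedge","base","slab","guide_bar"]:
        for d in cams.cut_out(n,t)[:4]: 
            r=d["rect"]; print(n,t,round(d["p"],2),np.round(r),np.round(ray(r[:2],c,10)))
E
```

```text
{'t': 0.0, 'qpos': array([-1.33300569e+00,  4.23847031e-01,  1.63069830e+00, -2.09178843e-05,
        1.08860039e+00, -1.90229516e-02]), 'qvel': array([ 0.00093024, -0.00089111,  0.00046275,  0.0012723 , -0.0005485 ,
        0.00035106]), 'joint_torque': array([ 2.40673733e-03, -5.44618285e+01, -2.73664248e+01,  6.44200458e-02,
        2.27653765e-02, -1.13798817e-04]), 'ee_pos': array([ 158.62937992, -603.97976598,  240.59455379]), 'orientation': array([-3.11419741e+00, -4.02111883e-01,  2.95096576e-04]), 'ft_force': array([-0.37322471, -0.24557378,  0.20037987]), 'moment': array([ 0.02931664, -0.00962183,  0.01269896]), 'grasp_force': 0.0, 'width': 87.87619584285261}Traceback (most recent call last):
  File "<stdin>", line 4, in <module>
IndexError: too many indices for array: array is 1-dimensional, but 2 were indexed
```

```bash
sed -i 's/np.array(d\["rotation"\])$/R.from_rotvec(d["rotation"]).as_matrix()/' h.py
python3 - <<'E'
from h import *
print(cams.get_image("scene")["rotation"])
for n in ["scene","side","wrist"]:
    c=get(n); save(c[0],n+"0.png"); print(n,c[2],c[3][:,2])
    for t in ["wedge","base","slab","guide_bar"]:
        for d in cams.cut_out(n,t)[:4]: 
            r=d["rect"]; print(n,t,round(d["p"],2),np.round(r),np.round(ray(r[:2],c,10)))
E
```

```text
[-2.06377982 -1.03059475  0.47514087]
scene [1202.4720949  -516.26911249  745.57779657] [-0.61136847  0.4695722  -0.63696982]
scene wedge 0.85 [280. 190.  39.   9.] [373. -53.  10.]
scene wedge 0.79 [200. 202.  76.  24.] [ 276. -283.   10.]
scene wedge 0.57 [244. 296.  73.  44.] [ 668. -339.   10.]
scene base 0.16 [378. 197. 121.  81.] [586. 177.  10.]
scene slab 0.62 [380. 193. 105.  64.] [576. 197.  10.]
scene slab 0.51 [247. 297.  68.  37.] [ 675. -335.   10.]
scene slab 0.46 [218. 242.  70.  35.] [ 467. -313.   10.]
scene guide_bar 0.86 [217. 241.  70.  36.] [ 464. -313.   10.]
scene guide_bar 0.62 [381. 194. 104.  62.] [582. 196.  10.]
side [439.87048657 814.11315611 776.6167667 ] [ 0.07166536 -0.75956664 -0.64646933]
side wedge 0.89 [394. 164.  48.  36.] [ 274. -288.   10.]
side wedge 0.77 [366. 210.  31.  25.] [372. -39.  10.]
side wedge 0.58 [285. 150.  22.  32.] [ 665. -335.   10.]
side base 0.89 [287. 266. 130.  83.] [573. 195.  10.]
side base 0.71 [309. 182.  25.  20.] [ 555. -154.   10.]
side slab 0.8 [286. 263. 116.  70.] [578. 186.  10.]
side guide_bar 0.61 [286. 148.  21.  28.] [ 661. -347.   10.]
wrist [ 231.49448619 -584.37615917  383.80424401] [-0.26694894 -0.06971967 -0.96118543]
wrist wedge 0.56 [ 72.  47. 128.  95.] [ 223. -321.   10.]
```

View pics/scene0.png

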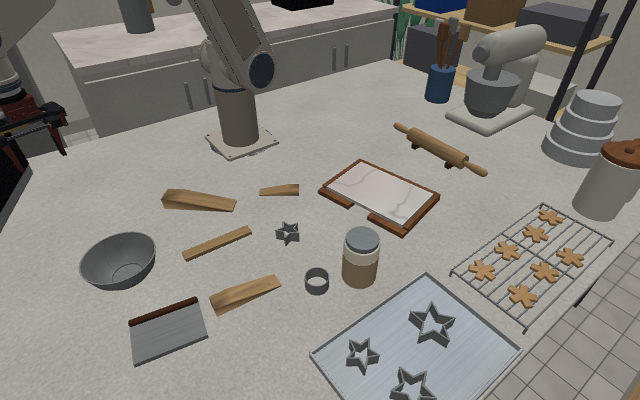

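View pics/side0.png

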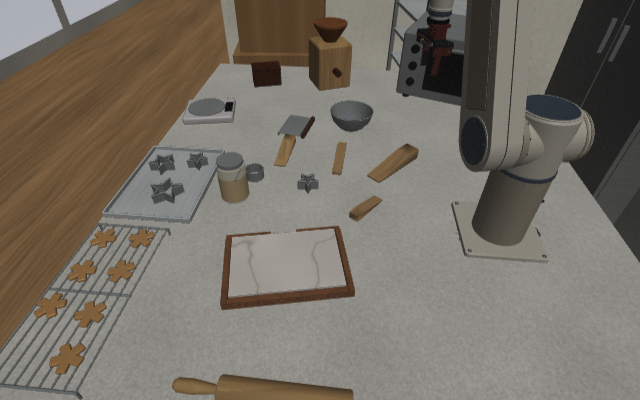

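```bash
cat > fit.py <<'E'
from h import *
from scipy.optimize import minimize
def wedge(x,y,a,L=165,W=40,H=30):
    s=L/165; P=np.array([[q*s,w*W/2,z] for w in(-1,1) for q,z in((82.5,0),(82.5,6*H/30),(-37.5,H),(-82.5,H),(-82.5,0))],float)
    c,t=np.cos(a),np.sin(a); return P@np.array([[c,t,0],[-t,c,0],[0,0,1]])+[x,y,0]
def boxp(x,y,a,L,W,z0,z1):
    P=np.array([[i*L/2,j*W/2,z] for i in(-1,1) for j in(-1,1) for z in(z0,z1)])
    c,t=np.cos(a),np.sin(a); return P@np.array([[c,t,0],[-t,c,0],[0,0,1]])+[x,y,0]
def iou(P,c,m,s=8):
    r=np.argwhere(m); lo=r.min(0)-15; hi=r.max(0)+16
    A=cv2.resize(m[max(lo[0],0):hi[0],max(lo[1],0):hi[1]].astype(np.uint8),None,fx=s,fy=s,interpolation=cv2.INTER_NEAREST)
    h=cv2.convexHull((((proj(P,c)-np.maximum(lo[::-1],0)+.5)*s)).astype(np.float32)).round().astype(np.int32)
    B=np.zeros_like(A); cv2.fillConvexPoly(B,h,1)
    return (A&B).sum()/max((A|B).sum(),1)
def fit(f,obs,starts,steps):
    best=None
    for s in starts:
        s=np.array(s,float); S=np.vstack([s]+[s+np.eye(len(s))[i]*steps[i] for i in range(len(s))])
        r=minimize(lambda p:-sum(iou(f(*p),c,m) for c,m in obs)/len(obs),s,method="Nelder-Mead",options=dict(initial_simplex=S,maxiter=400,xatol=.1,fatol=1e-5))
        if best is None or r.fun<best.fun: best=r
    return best
E
python3 - <<'E'
from fit import *
cs={n:get(n) for n in("scene","side")}
D={n:cams.cut_out(n,"wedge") for n in cs}
for g in [(274,-285),(373,-45),(667,-337)]:
    obs=[(cs[n],d["pixels"]) for n in cs for d in D[n] if np.hypot(*(ray(d["rect"][:2],cs[n],10)[:2]-g))<40 and d["p"]>.3]
    r=fit(wedge,obs,[[*g,a,150,40,28] for a in np.arange(8)*np.pi/4],[10,10,.3,20,6,5])
    print(g,len(obs),np.round(r.x,2),r.fun)
obs=[(cs[n],cams.cut_out(n,"slab")[0]["pixels"]) for n in cs]
r=fit(lambda x,y,a:boxp(x,y,a,190,280,16,28),obs,[[575,190,1.2],[575,190,1.9],[575,190,1.57]],[10,10,.2])
print("slab",r.x,r.fun)
E
```

```text
(274, -285) 2 [ 275.84 -285.44    0.85  213.18   50.5    40.44] -0.945523728199132
(373, -45) 2 [370.65 -56.75   4.1  127.37  32.45  24.7 ] -0.9251408556640146
(667, -337) 2 [ 662.76 -330.74    1.49  164.62   39.75   31.77] -0.9379785804789094
slab [577.76039377 188.29049294   1.79173004] -0.9618598199925682
```

```bash
python3 - <<'E'
from fit import *
cs={n:get(n) for n in("scene","side")}
def cyl(x,y,D,H):
    a=np.arange(0,6.28,.2); c=np.c_[x+D/2*np.cos(a),y+D/2*np.sin(a)]
    return np.vstack([np.c_[c,0*a],np.c_[c,0*a+H]])
for t,D,H in [("oat_jar",86,140),("round_cutter",60,35),("star_cutter",68,34)]:
    for n in cs:
        for d in cams.cut_out(n,t)[:2]:
            g=ray(d["rect"][:2],cs[n],H/2)[:2]
            r=fit(lambda x,y:cyl(x,y,D,H),[(cs[n],d["pixels"])],[g],[8,8]); print(t,n,round(d["p"],2),np.round(r.x),round(r.fun,2))
for n in cs:
    for d in cams.boxes_of(n,"bench_scraper")[:2]: print("scr",n,d["p"],np.round(ray(d["rect"][:2],cs[n],5)))
    for d in cams.boxes_of(n,"notch")[:3]: print("notch",n,d["p"],np.round(ray(d["rect"][:2],cs[n],0)))
    d=cams.cut_out(n,"base")
    if d: print([(e["p"],np.round(fit(lambda x,y,a:boxp(x,y,a,228,315,0,16),[(cs[n],e["pixels"])],[[578,180,1.79]],[5,5,.1]).x,2)) for e in d[:1]])
obs=[(cs[n],[d for d in cams.cut_out(n,"base") if abs(ray(d["rect"][:2],cs[n],10)[1]-187)<40][0]["pixels"]) for n in cs]
f=lambda x,y,a:boxp(x,y,a,228,315,0,25)
r=fit(f,obs,[[578,180,1.79]],[5,5,.1]);print("base",r.x,r.fun)
E
```

```text
oat_jar scene 0.62 [ 726. -169.] -0.32
oat_jar scene 0.58 [780. -77.] -0.93
oat_jar side 0.72 [781. -76.] -0.93
round_cutter scene 0.87 [ 739. -178.] -0.73
round_cutter side 0.75 [ 740. -177.] -0.95
star_cutter scene 0.63 [ 556. -144.] -0.77
star_cutter side 0.51 [ 565. -147.] -0.68
scr scene 0.6 [ 651. -516.    5.]
notch scene 0.69 [585. 173.   0.]
[(0.96, array([572.32, 192.5 ,   1.8 ]))]
scr side 0.79 [ 643. -516.    5.]
notch side 0.65 [573. 197.   0.]
[(0.93, array([577.59, 187.96,   1.79]))]
base [576.88277918 187.70987299   1.78778054] -0.24961927631776282
```

Emit:
move_arm([
  [[0, 0, 0], -1, 0],
  [[0, 0, 0], -1, 0],
  [[0, 0, 0], -1, 0],
  [[0, 0, 0], -1, 0],
  [[0, 0, 0], -1, 0],
  [[0, 0, 0], -1, 0],
  [[0, 0, 0], -1, 0],
  [[0, 0, 0], -1, 0],
  [[0, 0, 0], -1, 0],
  [[0, 0, 0], -1, 0],
  [[0, 0, 0], -1, 0],
  [[0, 0, 0], -1, 0],
  [[0, 0, 0], -1, 0],
  [[0, 0, 0], -1, 0],
])

```text
t: 3.12
ee_pos: [158.8, -604.5, 241.4]
orientation: [-2.317, -2.122, 0.0]
ft_force: [0.3, -1.3, 0.6]
width: 88.3
grasp_force: 0.0
```

Emit:
move_arm([
  [[0.54, 1, 0], 0, 0],
  [[0.54, 1, 0], 0, 0],
  [[0.54, 1, 0], 0, 0],
  [[0.54, 1, 0], 0, 0],
  [[0.54, 1, 0], 0, 0],
  [[0.54, 1, 0], 0, 0],
  [[0.54, 1, 0], 0, 0],
  [[0.54, 1, 0], 0, 0],
  [[0.54, 1, 0], 0, 0],
  [[0.54, 1, 0], 0, 0],
  [[0.54, 1, 0], 0, 0],
  [[0.54, 1, 0], 0, 0],
  [[0.54, 1, 0], 0, 0],
  [[0.54, 1, 0], 0, 0],
  [[0.54, 1, 0], 0, 0],
  [[0.54, 1, 0], 0, 0],
  [[0.54, 1, 0], 0, 0],
  [[0.54, 1, 0], 0, 0],
  [[0.54, 1, 0], 0, 0],
  [[0, 0, 0], 0, 0],
])

```text
t: 4.78
ee_pos: [659.6, -390.0, 241.0]
orientation: [2.317, 2.12, 0.003]
ft_force: [-0.5, -1.1, 0.9]
width: 87.9
grasp_force: 0.0
```

```bash
python3 - <<'E'
from fit import *
o=ctrl.get_obs(); M=R.from_rotvec(o["orientation"]).as_matrix(); print(o["t"],o["ee_pos"],M.round(3).tolist(),o["qpos"])
c=get("wrist"); save(c[0],"w1.png")
ob=[]
for n in("wrist","side","scene"):
    cc=c if n=="wrist" else get(n)
    for d in cams.cut_out(n,"wedge"):
        g=ray(d["rect"][:2],cc,10); print(n,d["p"],d["rect"],g)
        if np.hypot(g[0]-663,g[1]+331)<50: ob.append((cc,d["pixels"]))
for S in (ob[:1],ob):
    r=fit(wedge,S,[[663,-331,1.49,165,40,30]],[8,8,.1,10,3,3]);print(len(S),r.x.round(2),r.fun)
    r=fit(wedge,S,[[663,-331,1.49]],[8,8,.1]);print(len(S),r.x.round(3),r.fun)
E
```

```text
4.7833 [ 659.62191764 -390.04430379  241.04226213] [[0.089, 0.996, 0.002], [0.996, -0.089, 0.0], [0.001, 0.002, -1.0]] [-0.55007448  0.63481512  1.27375818  0.00149693  1.23143053 -0.46179253]
wrist 0.68 [13.9, 68.0, 26.5, 84.6] [ 350.12975636 -246.48431611   10.        ]
wrist 0.58 [317.4, 121.0, 38.7, 158.7] [ 662.21586509 -329.09937972   10.        ]
wrist 0.46 [144.7, 326.9, 116.7, 126.4] [ 412.09665636 -570.45713356   10.        ]
wrist 0.35 [135.7, 116.2, 66.9, 185.4] [ 465.35970528 -306.12941363   10.        ]
side 0.89 [285.2, 150.2, 20.0, 30.5] [ 663.37136392 -332.73671264   10.        ]
side 0.78 [390.6, 162.8, 48.9, 39.5] [ 285.35287594 -293.06381289   10.        ]
side 0.74 [363.6, 209.5, 31.4, 21.6] [378.17127006 -40.12849787  10.        ]
scene 0.91 [279.7, 190.9, 38.0, 14.8] [374.98519196 -55.85816012  10.        ]
scene 0.79 [200.1, 201.8, 75.3, 14.5] [ 274.72265523 -283.12532134   10.        ]
scene 0.58 [245.0, 295.4, 70.3, 41.5] [ 668.94941512 -336.71779143   10.        ]
1 [ 661.46 -329.64    1.49  163.57   39.66   31.83] -0.9774002086293877
1 [ 661.404 -330.189    1.485] -0.976632757417058
3 [ 662.07 -329.57    1.49  164.3    40.74   29.88] -0.9323100470429573
3 [ 661.897 -329.952    1.485] -0.9327526934429824
```

View pics/w1.png

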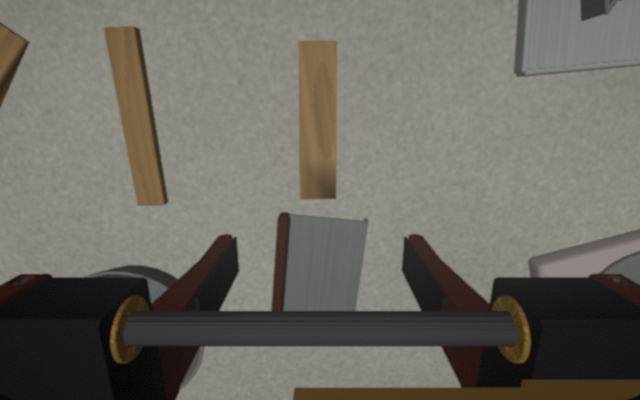

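Emit:
move_arm([
  [[0, -0.13, 0], 0, 0],
  [[0, 0, 0.9], 0, 0],
  [[0, 0, 0.9], 0, 0],
  [[0, 0, 0.9], 0, 0],
  [[0, 0, 0.9], 0, 0],
  [[0, 0, 0.9], 0, 0],
  [[0, 0, 0.9], 0, 0],
  [[0, 0, 0.9], 0, 0],
  [[0, 0, 0.9], 0, 0],
  [[0, 0, 0.8], 0, 0],
  [[0, 0, 0.5], 0, 0],
  [[0, 0, 0.3], 0, 0],
  [[0, 0, 0], 0, 0.3],
  [[0, 0, 0], 0, 1],
  [[0, 0, 0], 0, 1],
  [[0, 0, 0], 0, 1],
  [[0, 0, 0], 0, 1],
  [[0, 0, 0], 0, 1],
  [[0, 0, 0], 0, 1],
  [[0, 0, 0], 0, 1],
])

```text
t: 6.75
ee_pos: [652.5, -392.7, 21.9]
orientation: [2.321, 2.116, 0.0]
ft_force: [-0.1, -0.9, 1.4]
width: 40.2
grasp_force: 29.7
```

Emit:
move_arm([
  [[0, 0, -0.5], 0, 1],
  [[0, 0, -1], 0, 1],
  [[0, 0, -1], 0, 1],
  [[0, 0, -1], 0, 1],
  [[0, 0, -0.9], 0, 1],
  [[0, 0, 0], -1, 1],
  [[0, 0, 0], -1, 1],
  [[0, 0, 0], -1, 1],
  [[0, 0, 0], -0.5, 1],
  [[0, 0, 0], 0, 1],
])

```text
t: 7.58
ee_pos: [651.9, -392.5, 132.1]
orientation: [-1.971, -2.447, 0.0]
ft_force: [0.4, -1.0, -2.0]
width: 40.3
grasp_force: 29.7
```

Emit:
move_arm([
  [[0.9, 0.15, 0], 0, 1],
  [[0.9, 0.15, 0], 0, 1],
  [[0.9, 0.15, 0], 0, 1],
  [[0.9, 0.15, 0], 0, 1],
  [[0.9, 0.15, 0], 0, 1],
  [[0.9, 0.15, 0], 0, 1],
  [[0.9, 0.15, 0], 0, 1],
  [[0.9, 0.15, 0], 0, 1],
  [[0.9, 0.15, 0], 0, 1],
  [[0.9, 0.15, 0], 0, 1],
  [[0.9, 0.15, 0], 0, 1],
  [[0.9, 0.15, 0], 0, 1],
  [[0.9, 0.2, 0], 0, 1],
  [[0, 0, 0], 0, 1],
  [[0, 0, 0], 0, 1],
])

```text
t: 8.83
ee_pos: [639.2, -95.1, 131.9]
orientation: [1.971, 2.446, -0.0]
ft_force: [-0.7, -0.3, -0.8]
width: 40.1
grasp_force: 29.7
```

```bash
python3 - <<'E'
from fit import *
for _ in range(3):
    o=ctrl.get_obs(); M=R.from_rotvec(o["orientation"]).as_matrix(); print(o["t"],o["ee_pos"],M.round(3).tolist()); c=get("wrist")
save(c[0],"w2.png")
for t in("slab","base"):
    for d in cams.cut_out("wrist",t)[:2]: print(t,d["p"],d["rect"],ray(d["rect"][:2],c,28))
d=cams.cut_out("wrist","slab")
side=get("side");ds=cams.cut_out("side","slab")[0]["pixels"]
f=lambda x,y,a:boxp(x,y,a,190,280,16,28)
print(fit(f,[(side,ds)],[[578,188,1.79]],[5,5,.1]).x)
if d:
    m=d[0]["pixels"]; a=np.argwhere(m); print(a.min(0),a.max(0))
    print(fit(f,[(c,m)],[[578,188,1.79]],[5,5,.1]).x)
d=cams.cut_out("wrist","wedge")
T=np.array(o["ee_pos"])
for e in d[:2]:
    z0=T[2]-20
    r=fit(lambda x,y,a:wedge(x,y,a)+[0,0,z0],[(c,e["pixels"])],[[T[0]-.215*60,T[1]+.977*60,1.79]],[5,5,.1]); print("w",e["p"],r.x,r.fun)
    print(M.T@(np.array([r.x[0],r.x[1],z0])-T))
E
```

```text
8.8333 [639.19771024 -95.10563289 131.86538071] [[-0.212, 0.977, 0.0], [0.977, 0.212, -0.0], [-0.0, 0.0, -1.0]]
8.8833 [639.27478608 -96.05436467 131.81206614] [[-0.212, 0.977, 0.0], [0.977, 0.212, -0.0], [-0.0, 0.0, -1.0]]
8.9333 [639.28393639 -96.66121092 131.72154967] [[-0.211, 0.978, 0.0], [0.978, 0.211, -0.0], [-0.0, 0.0, -1.0]]
[578.29190431 187.51559479   1.79286768]
w 0.74 [626.11815365 -29.15031363   1.75775481] -0.9682871991835685
[68.77764585  1.36075483 19.9710507 ]
w 0.65 [626.38393639 -38.04121092   1.79      ] -0.0
[60.03064009 -0.25435347 19.97428234]
```

View pics/w2.png

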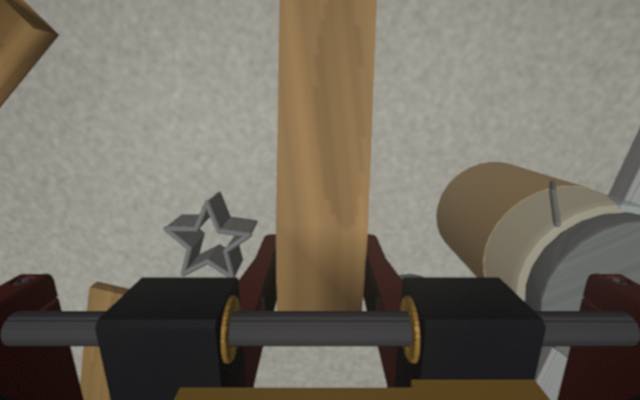

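Emit:
move_arm([
  [[0.4, 0.06, 0], 0, 1],
  [[0, 0, 0.9], 0, 1],
  [[0, 0, 0.9], 0, 1],
  [[0, 0, 0.9], 0, 1],
  [[0, 0, 0.9], 0, 1],
  [[0, 0, 0.5], 0, 1],
  [[0, 0, 0.2], 0, 1],
  [[0, 0, 0.1], 0, 1],
  [[0, 0, 0], 0, 1],
  [[0, 0, 0], 0, 1],
])

```text
t: 10.12
ee_pos: [639.2, -85.9, 22.4]
orientation: [1.972, 2.444, 0.001]
ft_force: [-0.0, -0.6, -1.3]
width: 39.7
grasp_force: 29.7
```

```bash
cat > meas.py <<'E'
from fit import *
import sys
o=ctrl.get_obs(); M=R.from_rotvec(o["orientation"]).as_matrix(); T=np.array(o["ee_pos"]); print(o["t"],T,o["ft_force"],o["width"],o["grasp_force"])
u=np.array([np.cos(1.791),np.sin(1.791)]);n=np.array([u[1],-u[0]]);B=np.array([578.2,187.6])
print("tcp along,lat",(T[:2]-B)@u,(T[:2]-B)@n,"yaw",np.arctan2(M[1,0],M[0,0]))
tiles=[]
for k in("side","scene"):
    c=get(k); im=c[0].copy()
    q=proj([[*(B-114*u),0]],c)[0].astype(int); x,y=max(q[0]-50,0),max(q[1]-40,0)
    tiles.append(cv2.resize(im[y:y+80,x:x+100],(750,600) if False else (700,290) if False else (375*1,300),interpolation=cv2.INTER_CUBIC)); print(k,"crop origin",x,y,"notch px",q)
    tiles[-1]=cv2.resize(im[y:y+80,x:x+100],(400,320),interpolation=cv2.INTER_CUBIC)
save(np.hstack(tiles),sys.argv[1])
E
python3 meas.py m1.png
```

```text
10.1167 [639.21891155 -85.89693135  22.35940943] [-0.02819842 -0.59659365 -1.26489544] 39.67763420831468 29.748088717460632
tcp along,lat -280.2210580711794 -0.19400562490783813 yaw 1.7839724450971104
side crop origin 233 194 notch px [283 234]
scene crop origin 307 174 notch px [357 214]
```

View pics/m1.png

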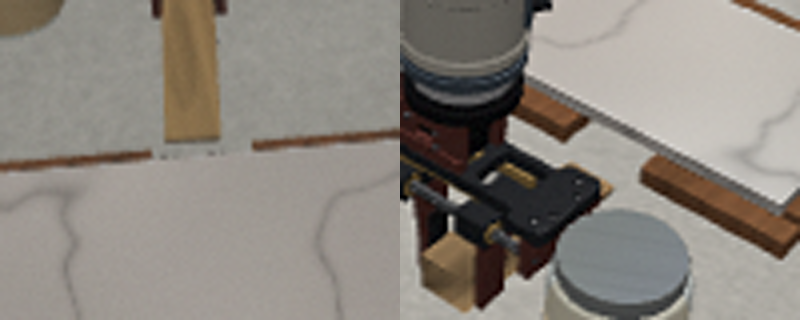

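```bash
python3 - <<'E'
from fit import *
o=ctrl.get_obs();T=np.array(o["ee_pos"]);c=get("wrist");z=0
u=np.array([np.cos(1.791),np.sin(1.791)]);n=np.array([u[1],-u[0]]);B=np.array([578.2,187.6])
g=T[:2]+62*u
for e in cams.cut_out("wrist","wedge")[:2]:
    r=fit(wedge,[(c,e["pixels"])],[[*g,1.77]],[5,5,.05]);a=r.x[2];toe=r.x[:2]+82.5*np.array([np.cos(a),np.sin(a)])-B;ctr=r.x[:2]-B
    print(e["p"],e["rect"],r.x,r.fun,"toe",toe@u,toe@n,"ctr",ctr@u,ctr@n)
for t in("slab","base"):
    for d in cams.cut_out("wrist",t)[:1]: print(t,d["p"],d["rect"])
c2=get("side");
for e in cams.cut_out("side","wedge"):
    if np.hypot(*(ray(e["rect"][:2],c2,10)[:2]-g))<70:
        m=e["pixels"]; rows=np.where(m.any(1))[0]
        for y in (rows[2],rows[-3]):
            x=np.where(m[y])[0]; P=ray((x.mean(),y),c2,8); print("side",y,x.min(),x.max(),(P[:2]-B)@u,(P[:2]-B)@n)
save(c[0],"w3.png")
E
```

```text
0.95 [324.5, 156.9, 104.0, 308.5] [625.91428614 -19.9486652    1.7599782 ] -0.9908447975715632 toe -130.49883194802496 3.7864971019395206 ctr -212.95913810982563 1.227609120393545
slab 0.69 [324.8, 157.2, 103.1, 312.0]
side 188 274 285 -312.68396613339155 0.5287621869217958
side 227 274 287 -135.46171369693212 6.186004308586874
```

View pics/w3.png

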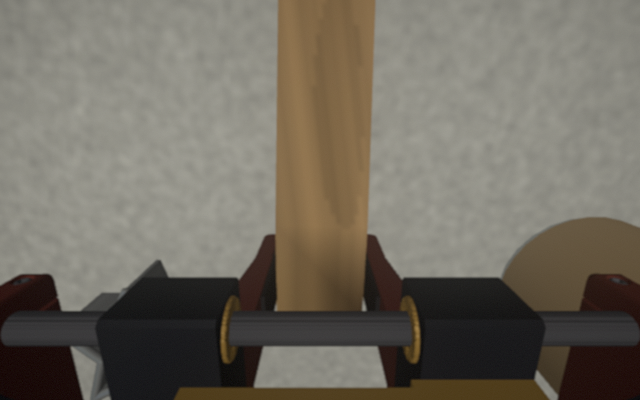

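Emit:
move_arm([
  [[0, 0, 0], -0.36, 1],
  [[0, 0, 0], 0, 1],
  [[0.5, 0.01, 0], 0, 1],
  [[0.5, 0.01, 0], 0, 1],
  [[0.5, 0.01, 0], 0, 1],
  [[0.5, 0.01, 0], 0, 1],
  [[0.5, 0.01, 0], 0, 1],
  [[0.4, 0.01, 0], 0, 1],
  [[0.2, 0, 0], 0, 1],
  [[0, 0, 0], 0, 1],
  [[0, 0, 0], 0, 1],
])

```text
t: 11.43
ee_pos: [620.7, -7.9, 21.7]
orientation: [-1.932, -2.476, -0.001]
ft_force: [-0.5, 4.0, 6.6]
width: 39.9
grasp_force: 29.8
```

```bash
python3 meas.py m2.png; python3 -c "
from h import *
for i in range(4): cams.get_image('wrist'); o=ctrl.get_obs(); print(o['ee_pos'],o['ft_force'])"
```

```text
11.4333 [620.73108156  -7.91027225  21.71372775] [-0.50371115  3.95227973  6.61526399] 39.943870998626466 29.77106362581253
tcp along,lat -200.0792774596549 -1.2009098184680767 yaw 1.8160298548153233
side crop origin 233 194 notch px [283 234]
scene crop origin 307 174 notch px [357 214]
[620.79272678  -7.96391604  21.73256637] [-0.63436684  5.17679998  6.69478462]
[620.80736141  -7.98568134  21.74525106] [-0.09488161  5.08205304  6.34735368]
[620.76670893  -7.98345509  21.71741504] [0.17225459 4.26958159 7.96805227]
[620.78936175  -7.96049899  21.72406552] [-0.25452534  5.20668226  6.22058685]
```

View pics/m2.png

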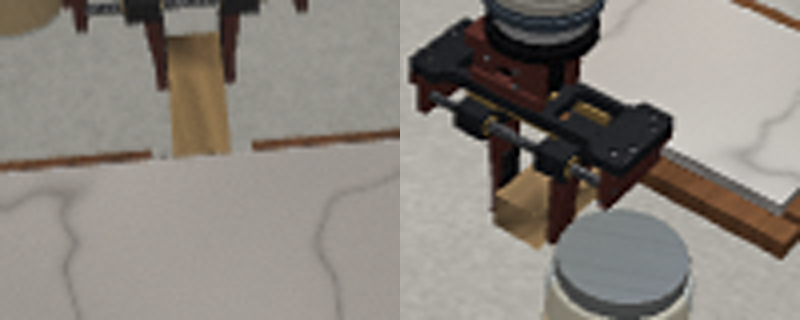

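Emit:
move_arm([
  [[0.1, 0, 0], 0, 1],
  [[0.1, 0, 0], 0, 1],
  [[0.1, 0, 0], 0, 1],
  [[0.1, 0, 0], 0, 1],
  [[0, 0, 0], 0, 1],
  [[0, 0, 0], 0, 1],
])

```text
t: 12.23
ee_pos: [618.6, 0.7, 21.7]
orientation: [1.933, 2.476, 0.001]
ft_force: [0.4, -0.8, 5.7]
width: 40.0
grasp_force: 29.7
```

Emit:
move_arm([
  [[0.1, 0, 0], 0, 1],
  [[0.1, 0, 0], 0, 1],
  [[0, 0, 0], 0, 1],
  [[0, 0, 0], 0, 1],
])

```text
t: 12.57
ee_pos: [617.9, 4.4, 21.7]
orientation: [1.932, 2.476, -0.0]
ft_force: [1.2, -8.1, 4.9]
width: 40.0
grasp_force: 29.7
```

Emit:
move_arm([
  [[0.1, 0, 0], 0, 1],
  [[0.1, 0, 0], 0, 1],
  [[0, 0, 0], 0, 1],
  [[0, 0, 0], 0, 1],
])

```text
t: 12.9
ee_pos: [617.0, 8.7, 21.8]
orientation: [1.931, 2.475, -0.0]
ft_force: [3.4, -10.5, 3.3]
width: 39.4
grasp_force: 29.7
```

Emit:
move_arm([
  [[0.1, 0, 0], 0, 1],
  [[0.1, 0, 0], 0, 1],
  [[0, 0, 0], 0, 1],
  [[0, 0, 0], 0, 1],
])

```text
t: 13.23
ee_pos: [615.8, 13.4, 21.7]
orientation: [1.931, 2.475, -0.0]
ft_force: [3.3, -11.5, 3.5]
width: 39.6
grasp_force: 29.7
```

Emit:
move_arm([
  [[0.1, 0, 0], 0, 1],
  [[0.1, 0, 0], 0, 1],
  [[0.1, 0, 0], 0, 1],
  [[0.1, 0, 0], 0, 1],
  [[0.1, 0, 0], 0, 1],
  [[0, 0, 0], 0, 1],
  [[0, 0, 0], 0, 1],
  [[0, 0, 0], 0, 1],
])

```text
t: 13.9
ee_pos: [612.7, 25.6, 21.7]
orientation: [1.931, 2.475, -0.0]
ft_force: [3.8, -11.2, 2.8]
width: 39.8
grasp_force: 29.7
```

```bash
cat > lift.py <<'E'
from fit import *
import sys
from scipy.optimize import least_squares
B=np.array([578.2,187.6]);a=1.791;u=np.array([np.cos(a),np.sin(a)]);n=np.array([u[1],-u[0]])
o=ctrl.get_obs();T=np.array(o["ee_pos"]);print(T,o["ft_force"],"along,lat",(T[:2]-B)@u,(T[:2]-B)@n,o["width"],o["grasp_force"])
# track slab top texture from the start pictures; fit slide d, front lift g (back edge down)
src=[];dst=[];cam=[]
for k in("side","scene"):
    c=get(k);A=cv2.cvtColor(cv2.imread(f"pics/{k}0.png"),cv2.COLOR_BGR2GRAY);I=cv2.cvtColor(c[0],cv2.COLOR_RGB2GRAY)
    P=np.array([[*(B+(x+1)*u+y*n),28] for x in np.arange(-95,96,9.5) for y in np.arange(-140,141,14)])
    p=proj(P,c).astype(np.float32).reshape(-1,1,2)
    q,s,e=cv2.calcOpticalFlowPyrLK(A,I,p,None,winSize=(13,13),maxLevel=1,flags=cv2.OPTFLOW_LK_GET_MIN_EIGENVALS,minEigThreshold=0)
    E=cv2.cornerMinEigenVal(A,9)
    ok=[i for i in range(len(p)) if s[i] and np.hypot(*(q[i]-p[i])[0])<8 and e[i]>3e-3]
    cam.append((c,P[ok],(q-p)[ok,0]));print(k,len(ok))
    if k=="scene": save(cv2.resize(np.vstack([cv2.imread("pics/scene0.png")[150:250,310:450,::-1],c[0][150:250,310:450]]),(560,600) if 0 else (420,600),interpolation=cv2.INTER_CUBIC),sys.argv[1])
def model(v):
    d,g,rl=v; r=[]
    for c,P,f in cam:
        x=(P[:,:2]-B)@u-1; y=(P[:,:2]-B)@n
        Q=P.copy(); th=(g+rl*y/140)/190; Q[:,2]+=th*(95-x); Q[:,:2]+=(d+th*12)[:,None]*u if np.ndim(th) else 0
        r.append((proj(Q,c)-proj(P,c)-f).ravel())
    return np.concatenate(r)
s=least_squares(model,[0,3,0],loss="soft_l1",f_scale=.2);J=s.jac
print("slide,gap,roll",s.x,"sd",np.sqrt(np.diag(np.linalg.inv(J.T@J)))*.3, "rms",np.sqrt(np.mean(model(s.x)**2)))
E
python3 lift.py l1.png
```

```text
[612.71412426  25.59627407  21.72884899] [  3.80796724 -11.24519684   2.84429317] along,lat -165.63068332027726 -1.7055007833746814 39.78805774953086 29.73946988582611
side 108
scene 103
slide,gap,roll [1.79768056 3.52901882 0.43736419] sd [0.13880414 0.26226155 0.35357189] rms 1.116260685810183
```

View pics/l1.png

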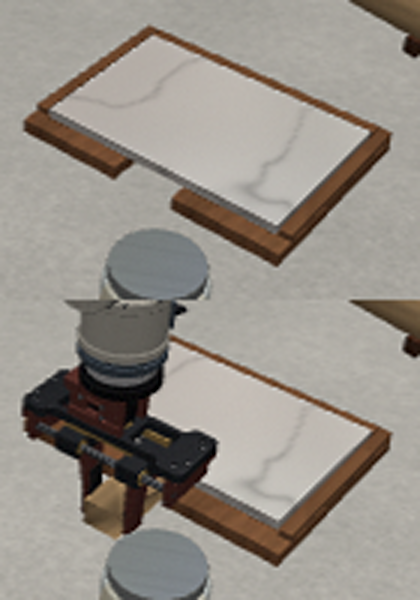

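Emit:
move_arm([
  [[0.08, 0, 0], 0, 1],
  [[0.08, 0, 0], 0, 1],
  [[0, 0, 0], 0, 1],
  [[0, 0, 0], 0, 1],
  [[0, 0, 0], 0, 1],
  [[0, 0, 0], 0, 1],
])

```text
t: 14.5
ee_pos: [611.8, 29.3, 21.7]
orientation: [1.931, 2.475, -0.0]
ft_force: [3.1, -11.3, 3.2]
width: 40.1
grasp_force: 29.7
```

```bash
python3 lift.py l2.png; python3 - <<'E'
from fit import *
T=np.array(ctrl.get_obs()["ee_pos"]);u=np.array([np.cos(1.791),np.sin(1.791)]);B=np.array([578.2,187.6])
c=get("side")
f=lambda x,y,z:boxp(x,y,1.791,190,280,16,28)+0
d=[e for e in cams.cut_out("side","wedge") if np.hypot(*(ray(e["rect"][:2],c,10)[:2]-T[:2]))<80]
for e in d:
    m=e["pixels"];y=np.where(m.any(1))[0][-1];x=np.where(m[y])[0].mean();print("side wedge vanishes at",x,y)
E
```

```text
[611.75168453  29.33774728  21.74506404] [  3.14143734 -11.31972293   3.20438334] along,lat -161.7693313714869 -1.827456515906313 40.106799026931405 29.73931610584259
side 108
scene 100
slide,gap,roll [1.77568607 4.55112217 0.2058292 ] sd [0.14161238 0.26580925 0.35289439] rms 1.1883450348968454
side wedge vanishes at 279.0 232
```

View pics/l2.png

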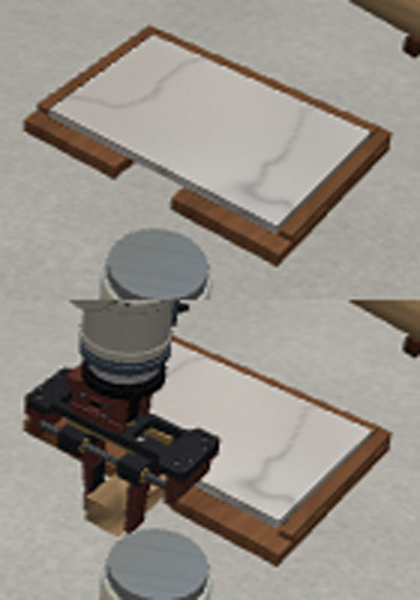

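Slab front is up about 4.5–5 mm and level, its back edge is down, and the grip is firm at 29.7 N. I'm handing it in.

```bash
python3 -c "
from workcell import ctrl
print(ctrl.close_job())"
```

```text
the job is handed in; nothing more can be done
None
```

The job is handed in: the 165 mm wedge is under the slab and still gripped, the slab's front edge is lifted about 5 mm (camera estimate 4.5 mm) and close to level along its length, and its back edge looks still down in the base.

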